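Lay a desktop loudspeaker face down on the repair board

TASK

The loudspeaker under the desk lamp has to lie face down on the repair board so that the terminals on its back can be repaired. First put the solder reel and the mains plug that lie on the board into the black tray; then slide the speaker, still upright, up to the board's edge, push high on its back so that its foot catches on the board's edge and it tips over, and leave it lying flat on its grille on the board, square to the board and not hanging over the board's sides. Do not bump the lamp, and leave the jar, the multimeter and the flat tin where they are.

Things in the scene. Friction and masses are not known exactly. Their poses are not given: they have to be found in the camera images.
- board: flat plywood repair board, cork-topped, fixed to the bench, 220 mm along its x, 240 mm along its y, 12 mm thick; origin at the centre of its underside, z up. Its x points in the direction in which the speaker has to tip (roughly to the robot's left). The edge at its x = -110 mm is the stop, 12 mm high
- speaker_mid (a point): centre of a mauve-grey loudspeaker, a loose rigid box 90 mm deep (its x, grille at +x, terminals on its back at -x), 115 wide (y), 150 high (z), 0.6-0.9 kg. It stands 15-35 mm short of the board's stop edge, grille to it, up to 7 deg out of square, 30 mm off its middle line. Pushed low it slides; pushed high against the edge (about 4 N) it tips, and past 36 deg falls. Lying, its centre is 57 mm up
- reel_mid (a point): loose grey plastic solder reel standing on end on the board, a spool with two flanges 44 mm in diameter, 36 mm high, 0.1 kg; the point is its centre, 18 mm above its underside, z is its axis
- plug_mid (a point): loose white mains plug lying on its back on the board, body 50 mm (its x) by 38 mm (its y) by 26 mm high, three brass pins stand 17 mm above its middle (look only), 0.06 kg; the point is the body's centre, 13 mm above its underside; its x is within 35 degrees of the board's x
- tray: open black tray, fixed, 140 mm (its x) by 170 mm (its y), 30 mm high, walls and floor about 4 mm; origin at the centre of its underside. It stands at the left or the right end of the work area
- drawers: fixed small blue drawer unit with clear drawers, 130 mm (x) by 120 mm (y), 100 mm high, an obstacle at the end where the tray is not; origin at the centre of its underside
- lamp: fixed steel desk lamp; origin on the bench below the shade's centre. Round shade 120 mm wide at its mouth, 280 mm up, narrowing to 460 mm up; it hangs over the stop edge and the speaker's front, so an upright gripper cannot follow the tip. Foot 120 mm wide, 18 high, at y = -270 mm (away from the robot); the arm runs from it to y = -310, 360 up, then to the shade's top
- lamp_rim (a point): centre of the mouth of the lamp's shade, 280 mm above the bench
- jar_mid (a point): bystander: small jar 40 mm in diameter, 70 mm high, loose; the point is its centre, 35 mm up
- meter_mid (a point): bystander: yellow multimeter lying flat, 140 mm (x) by 72 mm (y) by 32 mm, loose; the point is its centre, 16 mm up
- tin_mid (a point): bystander: flat aluminium tin 56 mm in diameter, 22 mm high, loose; the point is its centre, 11 mm up

How it is judged:
By the outcome, as a careful person would: the job done as asked, in the order asked, and still so for the second after the job is handed in, with the robot touching nothing.
It also fails if it takes over 72 s, if anything falls off the work surface, if the arm or the gripper's body presses on something with over 40 N, if the wrist force passes 120 N, or if a joint passes its speed limit or range.

ROBOT

A 7-joint arm with a two-finger parallel gripper is mounted at the origin on the work surface. World frame = base frame: x ahead of the robot, y to its left, z up, the work surface at z = 0. Lengths are in m, angles in degrees, forces in N, time in s.
With the tool pointing down it reaches from about 0.425 to 0.875 m from the base axis. Payload 4.7 kg.
Tool frame: the origin (TCP) lies at the very end of the fingers, on their centre line; the grasp point (between the pads) lies 19 mm behind it; z points along the fingers, y is the line along which they close (so a half turn about z gives the same grasp; the last joint's range is limited). The gripper opens to 87 mm and grips with 3 to 60 N. Pads are 19 mm wide; open, the fingers measure 117 mm over their backs; the gripper's body (75 mm by 190 mm) begins 51 mm behind the grasp point.
Start: joints at [-68.978, 18.392, -4.016, 83.108, 1.295, 78.541, -3.26], TCP at [0.225, 0.61, 0.223] pointing down, gripper open.
Joint ranges: [-163.93, 163.93], [-17.29, 119.83], [-79.2, 71.16], [3.27, 140.29], [-89.18, 269.18], [5.43, 117.66], [-154.24, 154.24]. Speed limits (degrees/s): [147.25, 147.25, 180, 180, 180, 180, 180].

INTERFACE

Orientations are given as [roll, pitch, yaw] about the fixed x, y, z axes, in that order (R = Rz(yaw) Ry(pitch) Rx(roll)).
In Python, from cell import telemetry, cams, env gives the robot as it stands.
- The arm moves only by the tool arm_command, never from a script. Its argument "series" is text: rows parted by semicolons, each of 5 numbers parted by spaces: the shift along the tool's x, y, z in mm, then the turn about the tool's z in rad, then the closure in counts, from 0 (fully open) to 255 (shut). A call has 1 to 20 rows; each row shifts and turns the commanded pose from where the row before left it, along the tool's axes as they then stand; what a row does not reach is not made up. A row lasts 1/12 s, in which the tool goes at most 41.7 mm and 7.16 degrees, less where a joint would pass 70% of its speed; a pose out of reach is approached as far as the arm can. A call is refused whole if a number of a shift passes 41.7 or a number of a turn 0.125, either way. A call with a gripper value outside its range is refused whole. The fingers move at their own pace and stop on an object; "squeeze" is the grip in N (left out, the last holds). Time passes only in rows, so rows that do not move let the fingers close. It gives the time, the measured TCP pose, the force, the opening and the grip force at its end, in the units of the state.
- telemetry.get_obs(): the state, without advancing time (a new reading comes with each control period).
- cams.read_camera(name): name is "scene" or "top" or "wrist"; returns the picture (384x512x3 uint8, blue, green, red); there is no depth.
- cams.calibration(name): a dict with "K" (3x3 intrinsics, pixels), "origin" and "rotation" of the camera in the world; the wrist camera has in their place "hand_eye" (4x4, takes a point from camera to tool coordinates, whose origin is the TCP and whose axes are the flange's). Camera axes: x right, y down, z forward; pixel columns grow to the right and rows downward; lengths in m; the calibration is good to about 2 mm. A picture is of the moment at which its call begins: read the wrist's pose just before it. calibration takes no time and is no camera call.
- env.sign_off(): hands the job in; it is judged then, once.
The state is a dict: "time_s": time; "qpos": joint angles; "joint_velocities": joint speeds; "effort": joint torques, N m; "tool_pos": TCP position; "tool_rot": TCP orientation; "force": force on the tool from outside, world axes, zero at the start; "wrist_torque": the same for the moment, N m; "grip_width": finger opening in m; "grasp_force": force on a finger pad.
Only numpy, scipy, OpenCV 4.12 (cv2) and the standard library are available. Lean on these libraries where they do the work, as an engineer would, in place of code of your own. Each camera call takes 0.05 s, during which the arm holds its last target. There are 200 camera calls.

## Working session

There is one attempt and no reset: what is moved stays moved. The work goes in short steps, Python scripts to look and compute and a tool call to move; the robot and the scene stay as the last step left them, time stands still between calls to the robot, and variables do not carry over. Pictures are saved under pics/ and viewed, at most 10 in all, crops included, and the job is handed in when it is done.

Besides the shell and the picture viewer there is one more tool, called after "Call:" by a JSON object that holds its "op" and its "data", one argument or row to a line. arm_command: Moves the arm, as the interface text tells. Its arguments: {"type":"object","properties":{"series":{"type":"string"},"squeeze":{"type":"number"}},"required":["series"]}

```bash
ls; mkdir -p pics; python3 - <<'E'
from cell import telemetry, cams, env
import cv2, numpy as np
o=telemetry.get_obs(); print(o)
ims=[]
for n in("scene","top"):
    im=cams.read_camera(n); cv2.imwrite(f"pics/{n}0.png",im); 
    c=cams.calibration(n); print(n,np.round(c["K"],1).tolist(),np.round(c["origin"],3),np.round(c["rotation"],3).tolist())
print(cams.calibration("wrist"))
E
```

```text
pics
{'time_s': 0.0, 'qpos': array([-68.97690587,  18.43861244,  -4.01440828,  83.17536302,
         1.29382734,  78.5417955 ,  -3.26230435]), 'joint_velocities': array([ 0.00055423, -0.1164957 ,  0.16238906,  0.04400292, -0.02136819,
       -0.08942147, -0.0453268 ]), 'effort': array([ 1.47764426e-04, -4.91292965e+01, -4.03563436e-01, -3.12526166e+01,
       -6.38159411e-02,  4.35472280e-02,  1.62308652e-04]), 'tool_pos': array([0.22446378, 0.60941128, 0.2214624 ]), 'tool_rot': array([-1.79889405e+02,  5.06377108e-03,  1.59783066e+02]), 'force': array([ 0.50017305,  0.33323801, -0.66036621]), 'wrist_torque': array([-0.0516624 , -0.0865349 ,  0.02066014]), 'grasp_force': 0.0, 'grip_width': 0.08719364621295789}
scene [[380.8, 0.0, 254.0], [0.0, 380.8, 190.4], [0.0, 0.0, 1.0]] [1.289 0.211 0.828] [-131.317, -1.258, 107.206]
top [[446.1, 0.0, 250.8], [0.0, 446.1, 189.8], [0.0, 0.0, 1.0]] [ 0.405 -0.012  1.442] [-172.128, 0.318, -89.091]
{'K': array([[326.2142342 ,   0.        , 254.28863658],
       [  0.        , 326.2142342 , 195.16921956],
       [  0.        ,   0.        ,   1.        ]]), 'hand_eye': array([[-1.95789467e-04, -9.70340198e-01, -2.41743381e-01,
         6.46437190e-02],
       [ 9.99999967e-01, -2.30316659e-04,  1.14567985e-04,
        -1.65557972e-04],
       [-1.66847449e-04, -2.41743350e-01,  9.70340211e-01,
        -1.62386855e-01],
       [ 0.00000000e+00,  0.00000000e+00,  0.00000000e+00,
         1.00000000e+00]])}
```

View pics/scene0.png

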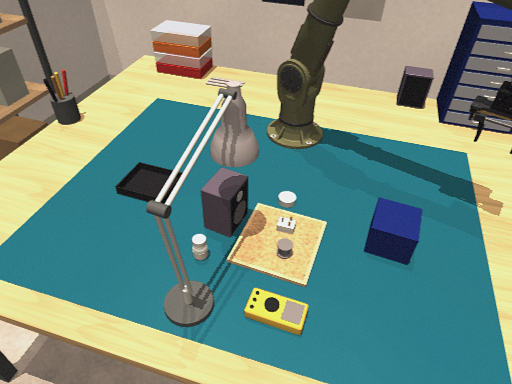

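View pics/top0.png

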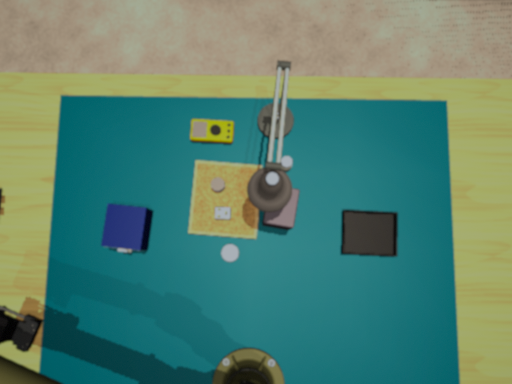

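```bash
cat > h.py <<'E'
from cell import telemetry, cams, env
import cv2, numpy as np
from scipy.spatial.transform import Rotation as R
def wrist_pose():
    o=telemetry.get_obs(); T=np.eye(4); T[:3,:3]=R.from_euler('xyz',o['tool_rot'],degrees=True).as_matrix(); T[:3,3]=o['tool_pos']; return T
def cam(n,T=None):
    c=cams.calibration(n)
    if n=="wrist":
        M=T@c["hand_eye"]; return c["K"],M[:3,:3],M[:3,3]
    r=np.array(c["rotation"]); 
    return c["K"],(R.from_euler('xyz',r,degrees=True).as_matrix() if r.ndim==1 else r),np.array(c["origin"])
def cast(C,px,z):
    K,Rm,o=C; px=np.atleast_2d(np.array(px,float)); d=np.c_[px,np.ones(len(px))]@np.linalg.inv(K).T@Rm.T
    return o+d*((z-o[2])/d[:,2])[:,None]
def proj(C,P):
    K,Rm,o=C; q=(np.atleast_2d(P)-o)@Rm@K.T; return q[:,:2]/q[:,2:]
def blobs(im,lo,hi,amin=60,hsv=True):
    m=cv2.inRange(cv2.cvtColor(im,cv2.COLOR_BGR2HSV) if hsv else im,np.array(lo),np.array(hi))
    cs,_=cv2.findContours(m,cv2.RETR_EXTERNAL,cv2.CHAIN_APPROX_NONE)
    return [c for c in sorted(cs,key=cv2.contourArea,reverse=True) if cv2.contourArea(c)>amin]
E
python3 - <<'E'
from h import *
np.set_printoptions(precision=3,suppress=True)
for n in("top","scene"):
    im=cv2.imread(f"pics/{n}0.png");C=cam(n);hs=cv2.cvtColor(im,cv2.COLOR_BGR2HSV)
    pts={"top":dict(board=(240,200),reel=(217,185),plug=(222,213),tin=(230,253),spk=(287,208),tray=(370,233),jar=(287,162),meter=(200,130),mat=(300,300)),
     "scene":dict(board=(270,265),reel=(285,247),plug=(286,228),tin=(287,199),spkside=(215,205),spkfront=(238,205),spktop=(226,180),tray=(150,185),jar=(200,254))}[n]
    print(n,{k:hs[p[1],p[0]].tolist() for k,p in pts.items()})
    print("mat up" , cast(C,[(256,192)],0))
    if n=="top":
        for nm,lo,hi,z in (("meter",(22,180,120),(32,255,255),.032),("drawers",(110,100,40),(130,255,255),.1),("tray",(0,0,0),(180,255,60),.03)):
            for c in blobs(im,lo,hi,200)[:3]:
                r=cv2.minAreaRect(c); print(nm,np.round(r[0],1),np.round(r[1],1),r[2],cast(C,cv2.boxPoints(r),z)[:,:2].tolist())
    for nm,lo,hi,z in (("board",(12,60,100),(24,200,255),.012),):
        for c in blobs(im,lo,hi,1500)[:4]:
            h=cv2.convexHull(c); a=cv2.approxPolyDP(h,5,True)[:,0]; print(nm,a.tolist(),cast(C,a,z)[:,:2].round(3).tolist())
big=cv2.imread("pics/scene0.png")[150:290,170:340]
top=cv2.imread("pics/top0.png")[145:265,180:310]
a=cv2.resize(big,None,fx=4,fy=4,interpolation=2)[:560,:]; cv2.imwrite("pics/c1.png",a)
cv2.imwrite("pics/c2.png",cv2.resize(top,None,fx=5,fy=5,interpolation=2))
E
```

```text
top {'board': [23, 125, 170], 'reel': [16, 40, 161], 'plug': [104, 21, 183], 'tin': [103, 20, 182], 'spk': [176, 29, 143], 'tray': [18, 43, 60], 'jar': [104, 21, 183], 'meter': [16, 40, 153], 'mat': [92, 176, 132]}
mat up [[ 0.597 -0.018  0.   ]]
meter [211.5 131. ] [20. 41.] 90.0 [[0.8233847270194703, 0.19756128303223366], [0.825285751787193, 0.06372059288980578], [0.758423351053163, 0.06227445911668637], [0.7564993401179805, 0.19527142932516847]]
drawers [124.5 226.6] [39.9 42.7] 8.130102157592773 [[0.41691819116672313, 0.44170770164608003], [0.5443095208450817, 0.43121534308968573], [0.5289957247353496, 0.31057826220690665], [0.40208135068133094, 0.32259208971660064]]
tray [368.9 232.8] [55.8 43.4] 2.862405300140381 [[0.40422899366451676, -0.283641894086577], [0.5405507911210247, -0.29207569694924784], [0.5343986025257905, -0.4682543277865508], [0.398365830249209, -0.45752322241775]]
tray [ 16.7 329.1] [44.2 35.4] 19.29004669189453 [[0.1277820859226026, 0.7907708276835687], [0.22817934873840337, 0.7640272886056086], [0.18650777719817602, 0.6310270041824929], [0.08700090422671192, 0.658938841288235]]
tray [246.5 372. ] [22. 51.] 90.0 [[0.07385669973384063, 0.08097882576212266], [0.07651221086747739, -0.07381869833008531], [0.012924138269172214, -0.07441300042692313], [0.010247301676774345, 0.07938801061995196]]
scene {'board': [25, 96, 236], 'reel': [11, 40, 183], 'plug': [17, 56, 155], 'tin': [90, 3, 239], 'spkside': [161, 45, 62], 'spkfront': [15, 35, 59], 'spktop': [158, 38, 80], 'tray': [15, 20, 50], 'jar': [27, 25, 182]}
mat up [[ 0.389 -0.042 -0.   ]]
board [[254, 209], [321, 223], [305, 286], [227, 260]] [[0.479, -0.021], [0.473, 0.186], [0.706, 0.184], [0.69, -0.032]]
board [[44, 84], [46, 122], [0, 160], [0, 105], [24, 81]] [[-0.006, -1.19], [0.267, -0.955], [0.526, -0.933], [0.217, -1.227], [-0.0, -1.297]]
```

View pics/c1.png

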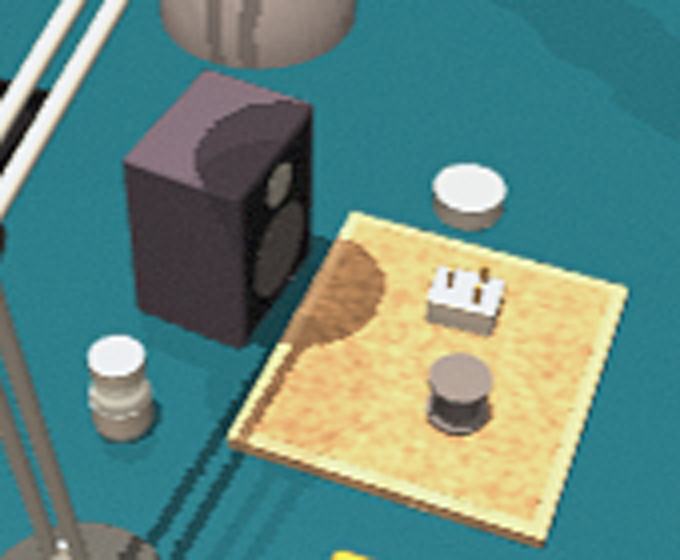

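View pics/c2.png

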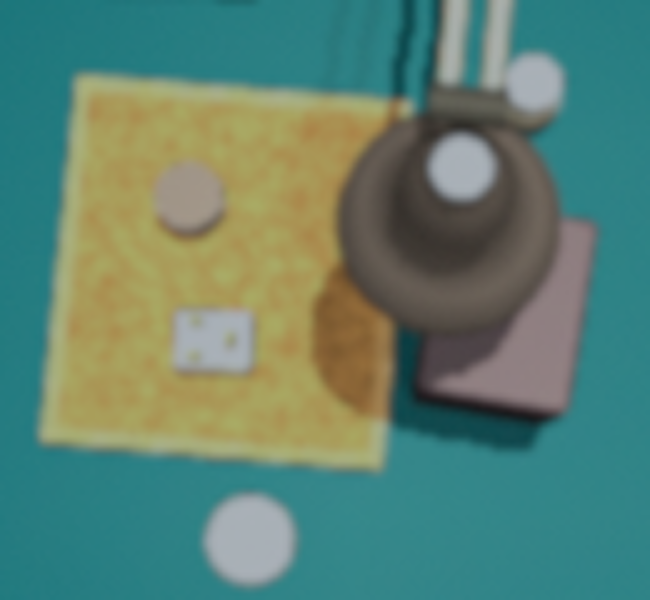

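```bash
python3 - <<'E'
from h import *
np.set_printoptions(precision=4,suppress=True)
S=cam("scene");T=cam("top")
s=lambda *p:np.array(p)/4+[170,150]-.4
t=lambda *p:np.array(p)/5+[180,145]-.4
def ang(a,b): d=b-a; return np.degrees(np.arctan2(d[1],d[0])),np.hypot(*d[:2])
for nm,b in(("S",cast(S,s((230,440),(355,213),(627,290),(543,543)),.012)),("T",cast(T,t((408,102),(382,468),(40,443),(75,75)),.012))):
    print(nm,"board",b[:,:2].tolist(),b.mean(0),[ang(b[i],b[(i+1)%4]) for i in range(4)])
b=cast(S,s((210,72),(312,105),(240,197),(125,163)),.15);print("spk top S",b[:,:2].tolist(),b.mean(0),[ang(b[i],b[(i+1)%4]) for i in range(4)])
print("spk bottom S",cast(S,s((240,347),(138,310)),0))
b=cast(T,t((596,220),(565,415),(418,392)),.15);print("spk top T",b.tolist(),[ang(b[i],b[i+1]) for i in (0,1)])
print("reel",cast(S,s((460,377)),.048),cast(T,t((190,196)),.048))
print("plug top",cast(S,s((466,287)),.038),cast(T,t((214,340)),.038))
b=cast(T,t((178,312),(254,312),(250,374),(174,372)),.038);print(b[:,:2].tolist(),[ang(b[i],b[(i+1)%4]) for i in range(4)])
print("tin",cast(S,s((469,190)),.022),"jar",cast(S,s((117,357)),.07),cast(T,t((534,80)),.07))
# lamp shade rim: ellipse center in top about (448,225) r110/5=22px
print("rim T",cast(T,t((448,222)),.28), "r",22*(1.44-.28)/446)
E
```

```text
S board [[0.6882661289155647, -0.031780763730470396], [0.44841089772265796, -0.01618011262132399], [0.4641723556860473, 0.20037355537961948], [0.7033304969682317, 0.1849404187209722]] [0.576  0.0843 0.012 ] [(np.float64(176.27861278878092), np.float64(0.2403620441035399)), (np.float64(85.83717306815339), np.float64(0.21712649465644338)), (np.float64(-3.6922398998276806), np.float64(0.23965558255269945)), (np.float64(-93.97625464961003), np.float64(0.21724411639438634))]
T board [[0.6845928780368153, -0.033664798272120974], [0.446878097676877, -0.020091907232635063], [0.45934157222209865, 0.19874801427690586], [0.699338214648576, 0.18429723251561192]] [0.5725 0.0823 0.012 ] [(np.float64(176.73210927689212), np.float64(0.2381019533156826)), (np.float64(86.74038494564597), np.float64(0.21919454702168442)), (np.float64(-3.445758064431641), np.float64(0.240431307174201)), (np.float64(-93.87021641268777), np.float64(0.21846022937117585))]
spk top S [[0.4815219971355367, -0.11973473989876846], [0.49372499889210997, -0.03846089657528201], [0.5998565182560488, -0.05377902637486162], [0.592713
[... 727 characters left out ...]
8))]
reel [[0.6169 0.1068 0.048 ]] [[0.615 0.104 0.048]]
plug top [[0.5244 0.0894 0.038 ]] [[0.5248 0.0873 0.038 ]]
[[0.5422236595146301, 0.1104750437427466], [0.5429598619797124, 0.062392703918372844], [0.5037043541617704, 0.06404577671573834], [0.50422406595596, 0.11197980978300098]] [(np.float64(-89.12279646810164), np.float64(0.04808797559740014)), (np.float64(177.58866529311786), np.float64(0.03929029834091225)), (np.float64(89.37881034132826), np.float64(0.047936850401778044)), (np.float64(-2.267701083072949), np.float64(0.03802937590153204))]
tin [[0.4048 0.0642 0.022 ]] jar [[ 0.6899 -0.1084  0.07  ]] [[ 0.6884 -0.1115  0.07  ]]
rim T [[ 0.5682 -0.0515  0.28  ]] r 0.05721973094170404
```

```bash
cat > go.py <<'E'
import sys
from h import *
# usage: go.py n x y z yaw  -> constant row (tool axes, mm, rad)
n=int(sys.argv[1]); x,y,z,yaw=map(float,sys.argv[2:])
o=telemetry.get_obs(); p=o['tool_pos']; y0=o['tool_rot'][2]; d=(yaw-y0+180)%360-180
A=sum(np.array([[np.cos(a),np.sin(a)],[np.sin(a),-np.cos(a)]]) for a in np.radians(y0+d*(np.arange(n)+.5)/n))
s=np.linalg.solve(A,[x-p[0],y-p[1]])*1000
print(p.round(4),y0.round(2),"row:",s.round(1),round((p[2]-z)*1000/n,1),"turn",round(-np.radians(d)/n,4))
E
python3 go.py 18 .616 .1055 .12 90
```

```text
[0.2244 0.6095 0.2216] 159.79 row: [-37.7   1.9] 5.6 turn 0.0677
```

Call:
{"op": "arm_command", "data": {
  "series": "-37.7 1.9 5.6 0.0677 60;-37.7 1.9 5.6 0.0677 60;-37.7 1.9 5.6 0.0677 60;-37.7 1.9 5.6 0.0677 60;-37.7 1.9 5.6 0.0677 60;-37.7 1.9 5.6 0.0677 60;-37.7 1.9 5.6 0.0677 60;-37.7 1.9 5.6 0.0677 60;-37.7 1.9 5.6 0.0677 60;-37.7 1.9 5.6 0.0677 60;-37.7 1.9 5.6 0.0677 60;-37.7 1.9 5.6 0.0677 60;-37.7 1.9 5.6 0.0677 60;-37.7 1.9 5.6 0.0677 60;-37.7 1.9 5.6 0.0677 60;-37.7 1.9 5.6 0.0677 60;-37.7 1.9 5.6 0.0677 60;-37.7 1.9 5.6 0.0677 60",
  "squeeze": 15
}}

```text
time_s: 1.6
tool_pos: [0.6325, 0.117, 0.121]
tool_rot: [-180.0, 0.0, 89.8]
force: [1.8, 0.4, -0.6]
grip_width: 0.0665
grasp_force: 0.0
```

```bash
python3 - <<'E'
from h import *
cv2.imwrite("pics/s1.png",cv2.resize(cams.read_camera("scene"),None,fx=1.5,fy=1.5))
print(telemetry.get_obs()['qpos'].round(1))
E
python3 go.py 5 .616 .1055 .018 90
```

```text
[-30.2  22.   23.   92.3  -8.6  67.7  -6.5]
[0.6329 0.1047 0.1201] 88.95 row: [ 0.1 -3.4] 20.4 turn -0.0037
```

View pics/s1.png

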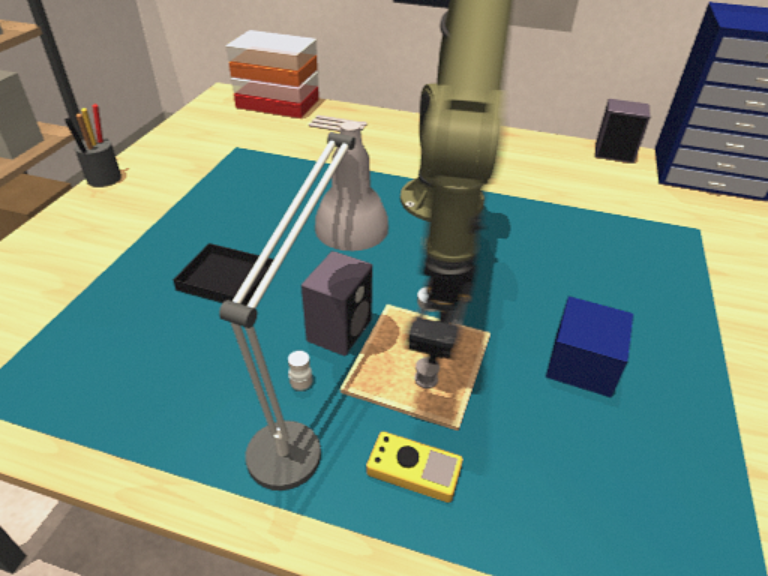

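Call:
{"op": "arm_command", "data": {
  "series": "0 -8.5 5 0 60;0 -8.5 20 0 60;0 0 25 0 60;0 0 25 0 60;0 0 20 0 60;0 0 7 0 60;0 0 0 0 60;0 0 0 0 255;0 0 0 0 255;0 0 0 0 255;0 0 0 0 255;0 0 0 0 255"
}}

```text
time_s: 2.65
tool_pos: [0.6162, 0.1191, 0.0208]
tool_rot: [179.9, -0.0, 90.0]
force: [0.1, 1.0, 2.5]
grip_width: 0.0407
grasp_force: 7.1
```

Call:
{"op": "arm_command", "data": {
  "series": "0 0 0 0 255;0 0 0 0 255;0 0 0 0 255"
}}

```text
time_s: 2.9
tool_pos: [0.6162, 0.1191, 0.0208]
tool_rot: [179.9, -0.0, 90.0]
force: [-0.8, 0.2, 5.6]
grip_width: 0.0402
grasp_force: 14.5
```

```bash
python3 - <<'E'
from h import *
for i in range(3):
    T=wrist_pose();print(T[:3,3].round(4),telemetry.get_obs()['qpos'].round(2)); im=cams.read_camera("wrist")
cv2.imwrite("pics/w1.png",im)
E
```

```text
[0.6162 0.1191 0.0208] [-30.25  26.19  21.    99.08 -10.94  56.63  -5.22]
[0.6162 0.1191 0.0208] [-30.25  26.19  21.01  99.08 -10.94  56.64  -5.22]
[0.6162 0.1191 0.0208] [-30.25  26.19  21.    99.08 -10.94  56.64  -5.22]
```

View pics/w1.png

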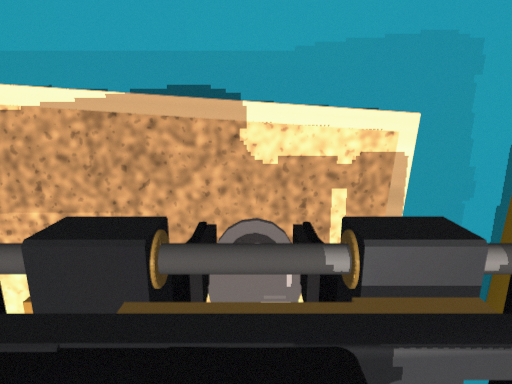

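Call:
{"op": "arm_command", "data": {
  "series": "0 0 0 0 80;0 0 0 0 80;-14 0 2 0 80;0 0 0 0 80;0 0 0 0 255;0 0 0 0 255;0 0 0 0 255;0 0 0 0 255;0 0 0 0 255",
  "squeeze": 20
}}

```text
time_s: 3.8
tool_pos: [0.6153, 0.1053, 0.0177]
tool_rot: [180.0, -0.0, 90.0]
force: [-0.2, 0.7, -0.3]
grip_width: 0.0402
grasp_force: 19.8
```

Call:
{"op": "arm_command", "data": {
  "series": "0 0 -15 0 255;0 0 -30 0 255;0 0 -35 0 255;0 0 -35 0 255;0 0 -35 0 255;0 -15 -20 0 255;0 -30 -10 0 255;0 -35 0 0 255;0 -35 0 0 255;0 -35 0 0 255;0 -20 0 0 255"
}}

```text
time_s: 4.72
tool_pos: [0.4418, 0.1052, 0.1974]
tool_rot: [-179.9, -0.0, 90.1]
force: [0.1, 0.3, -1.2]
grip_width: 0.0402
grasp_force: 19.9
```

```bash
python3 go.py 13 .435 .03 .2 178; python3 -c "
from h import *;print(telemetry.get_obs()['qpos'].round(1))"
```

```text
[0.4418 0.1052 0.1974] 90.05 row: [-4.2 -4.9] -0.2 turn -0.1181
[-37.7  -5.6  19.9 112.1   1.9  73.3 -18.4]
```

Call:
{"op": "arm_command", "data": {
  "series": "-4.2 -4.9 0 -0.118 255;-4.2 -4.9 0 -0.118 255;-4.2 -4.9 0 -0.118 255;-4.2 -4.9 0 -0.118 255;-4.2 -4.9 0 -0.118 255;-4.2 -4.9 0 -0.118 255;-4.2 -4.9 0 -0.118 255;-4.2 -4.9 0 -0.118 255;-4.2 -4.9 0 -0.118 255;-4.2 -4.9 0 -0.118 255;-4.2 -4.9 0 -0.118 255;-4.2 -4.9 0 -0.118 255;-4.2 -4.9 0 -0.118 255;0 0 0 0 255"
}}

```text
time_s: 5.88
tool_pos: [0.434, 0.0288, 0.1978]
tool_rot: [-180.0, 0.0, 177.9]
force: [0.4, 0.5, -0.8]
grip_width: 0.0404
grasp_force: 19.9
```

```bash
python3 go.py 13 .435 -.37 .2 178; python3 -c "
from h import *;print(telemetry.get_obs()['qpos'].round(1))"
```

```text
[0.434  0.0288 0.1978] 177.94 row: [ -1.2 -30.7] -0.2 turn -0.0001
[-41.6  -9.9  31.2 114.7   5.3  73.8  75.7]
```

Call:
{"op": "arm_command", "data": {
  "series": "-0.5 -18 0 0 255;-0.5 -31 0 0 255;-0.5 -31 0 0 255;-0.5 -31 0 0 255;-0.5 -31 0 0 255;-0.5 -31 0 0 255;-0.5 -31 0 0 255;-1 -31 0 0 255"
}}

```text
time_s: 6.55
tool_pos: [0.4291, -0.2059, 0.1979]
tool_rot: [179.9, 0.1, 177.7]
force: [0.3, -0.0, -1.6]
grip_width: 0.0404
grasp_force: 19.9
```

```bash
python3 go.py 6 .50 -.375 .12 165; python3 -c "
from h import *;print(telemetry.get_obs()['qpos'].round(1))"
```

```text
[ 0.4291 -0.2059  0.1979] 177.67 row: [-16.  -26.1] 13.0 turn 0.0369
[-31.5  -5.9  51.7 110.4   4.8  73.3 106.4]
```

Call:
{"op": "arm_command", "data": {
  "series": "-16 -26 13 0.037 255;-16 -26 13 0.037 255;-16 -26 13 0.037 255;-16 -26 13 0.037 255;-16 -26 13 0.037 255;-16 -26 13 0.037 255;0 0 0 0 255"
}}

```text
time_s: 7.13
tool_pos: [0.5023, -0.3765, 0.1154]
tool_rot: [-179.7, -0.3, 164.6]
force: [-0.9, -0.0, -1.0]
grip_width: 0.0402
grasp_force: 19.9
```

```bash
python3 go.py 5 .503 -.375 .018 165; python3 -c "
from h import *;print(telemetry.get_obs()['qpos'].round(1))
im=cams.read_camera('scene');cv2.imwrite('pics/s2.png',cv2.resize(im[60:260,40:340],None,fx=2.5,fy=2.5))"
```

```text
[ 0.5023 -0.3765  0.1154] 164.59 row: [-0.1  0.3] 19.5 turn -0.0014
[ -8.4  28.7  55.9  95.4 -24.7  69.6 127.7]
```

View pics/s2.png

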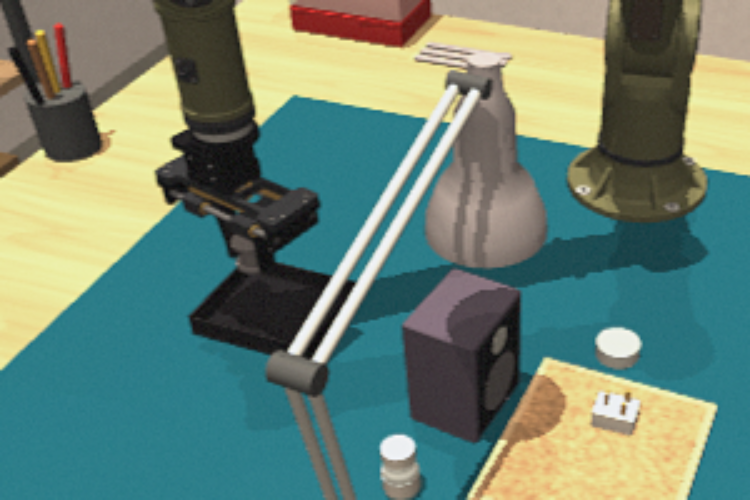

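Call:
{"op": "arm_command", "data": {
  "series": "0 0 25 0 255;0 0 25 0 255;0 0 25 0 255;0 0 18 0 255;0 0 8 0 255;0 0 0 0 255;0 0 0 0 120;0 0 0 0 120;0 0 0 0 100;0 0 -20 0 100;0 0 -30 0 100;0 0 -35 0 100;0 0 -35 0 100;0 0 -35 0 100;0 0 -30 0 100"
}}

```text
time_s: 8.43
tool_pos: [0.5045, -0.3727, 0.2077]
tool_rot: [-180.0, 0.2, 165.1]
force: [0.3, -0.4, -0.6]
grip_width: 0.0532
grasp_force: 0.0
```

```bash
python3 go.py 10 .432 -.10 .2 178; python3 -c "
from h import *;print(telemetry.get_obs()['qpos'].round(1))"
```

```text
[ 0.5045 -0.3727  0.2077] 165.09 row: [11.2 26. ] 0.8 turn -0.0225
[-10.9  23.8  59.   89.7 -20.8  78.  125.2]
```

```bash
python3 go.py 6 .430 -.20 .2 178
```

```text
[ 0.5045 -0.3727  0.2077] 165.09 row: [16.5 26.7] 1.3 turn -0.0376
```

Call:
{"op": "arm_command", "data": {
  "series": "16.5 26.7 1 -0.0376 100;16.5 26.7 1 -0.0376 100;16.5 26.7 1 -0.0376 100;16.5 26.7 1 -0.0376 100;16.5 26.7 1 -0.0376 100;16.5 26.7 1 -0.0376 100;0 29 0 0 100;0 29 0 0 100;0 29 0 0 100;0 29 0 0 100;0 29 0 0 100;0 29 0 0 100;0 29 0 0 100;0 29 0 0 100;0 29 0 0 100"
}}

```text
time_s: 9.68
tool_pos: [0.4423, 0.0639, 0.199]
tool_rot: [179.9, 0.1, 178.0]
force: [-0.1, -0.3, 0.3]
grip_width: 0.0525
grasp_force: 0.0
```

```bash
python3 go.py 13 .525 .089 .12 88; python3 -c "
from h import *;print(telemetry.get_obs()['qpos'].round(1))"
```

```text
[0.4423 0.0639 0.199 ] 177.97 row: [-3.3  6.6] 6.1 turn 0.1208
[-49.2  -8.7  34.8 113.5   5.1  73.6  71.8]
```

Call:
{"op": "arm_command", "data": {
  "series": "-3.3 6.6 6 0.12 90;-3.3 6.6 6 0.12 90;-3.3 6.6 6 0.12 90;-3.3 6.6 6 0.12 90;-3.3 6.6 6 0.12 90;-3.3 6.6 6 0.12 90;-3.3 6.6 6 0.12 90;-3.3 6.6 6 0.12 90;-3.3 6.6 6 0.12 90;-3.3 6.6 6 0.12 90;-3.3 6.6 6 0.12 90;-3.3 6.6 6 0.12 90;-3.3 6.6 6 0.12 90;0 0 0 0 80;0 0 0 0 80"
}}

```text
time_s: 10.93
tool_pos: [0.5234, 0.0924, 0.1205]
tool_rot: [180.0, -0.0, 88.8]
force: [-0.2, -0.4, 0.2]
grip_width: 0.0592
grasp_force: 0.0
```

```bash
python3 go.py 1 .5246 .088 .016 89
```

```text
[0.5234 0.0924 0.1205] 88.8 row: [-4.4  1.3] 104.5 turn -0.0036
```

Call:
{"op": "arm_command", "data": {
  "series": "-4.4 1.3 20 0 80;0 0 30 0 80;0 0 30 0 80;0 0 19 0 80;0 0 5 0 80;0 0 0 0 80;0 0 0 0 255;0 0 0 0 255;0 0 0 0 255;0 0 0 0 255;0 0 0 0 255;0 0 0 0 255"
}}

```text
time_s: 11.93
tool_pos: [0.5252, 0.0888, 0.0169]
tool_rot: [179.9, -0.1, 88.7]
force: [-0.9, 0.2, 6.1]
grip_width: 0.0375
grasp_force: 20.0
```

Call:
{"op": "arm_command", "data": {
  "series": "0 0 -15 0 255;0 0 -30 0 255;0 0 -35 0 255;0 0 -35 0 255;0 -15 -35 0 255;0 -30 -30 0 255;0 -30 0 0 255;0 -14 0 0 255"
}}

```text
time_s: 12.6
tool_pos: [0.4342, 0.0908, 0.1969]
tool_rot: [179.9, -0.2, 88.7]
force: [0.6, -0.2, -1.6]
grip_width: 0.038
grasp_force: 20.0
```

```bash
python3 go.py 13 .432 .03 .2 178
```

```text
[0.4342 0.0908 0.1969] 88.72 row: [-3.6 -3.7] -0.2 turn -0.1199
```

Call:
{"op": "arm_command", "data": {
  "series": "-3.6 -3.7 0 -0.12 255;-3.6 -3.7 0 -0.12 255;-3.6 -3.7 0 -0.12 255;-3.6 -3.7 0 -0.12 255;-3.6 -3.7 0 -0.12 255;-3.6 -3.7 0 -0.12 255;-3.6 -3.7 0 -0.12 255;-3.6 -3.7 0 -0.12 255;-3.6 -3.7 0 -0.12 255;-3.6 -3.7 0 -0.12 255;-3.6 -3.7 0 -0.12 255;-3.6 -3.7 0 -0.12 255;-3.6 -3.7 0 -0.12 255;0 0 0 0 255"
}}

```text
time_s: 13.77
tool_pos: [0.4299, 0.0293, 0.1952]
tool_rot: [180.0, 0.0, 178.2]
force: [-0.5, 0.1, 0.2]
grip_width: 0.0381
grasp_force: 20.0
```

Call:
{"op": "arm_command", "data": {
  "series": "0 -18 0 0 255;0 -31 0 0 255;0 -31 0 0 255;0 -31 0 0 255;0 -31 0 0 255;0 -31 0 0 255;0 -31 0 0 255;0 -31 0 0 255"
}}

```text
time_s: 14.43
tool_pos: [0.4212, -0.2058, 0.1951]
tool_rot: [179.9, 0.0, 177.8]
force: [0.3, 0.0, -0.8]
grip_width: 0.0378
grasp_force: 20.0
```

```bash
python3 go.py 6 .437 -.375 .12 165; python3 -c "
from h import *;print(telemetry.get_obs()['qpos'].round(1))"
```

```text
[ 0.4212 -0.2058  0.1951] 177.84 row: [ -6.8 -27.5] 12.5 turn 0.0373
[-48.7 -13.2  65.1 111.7  12.3  74.3 100.2]
```

Call:
{"op": "arm_command", "data": {
  "series": "-8 -27.5 10 0.037 255;-8 -27.5 10 0.037 255;-8 -27.5 10 0.037 255;-8 -27.5 10 0.037 255;-8 -27.5 10 0.037 255;-8 -27.5 10 0.037 255;0 0 0 0 255;0 0 0 0 255"
}}

```text
time_s: 15.1
tool_pos: [0.4461, -0.3721, 0.1353]
tool_rot: [-179.9, -0.2, 165.2]
force: [0.7, -0.1, -0.6]
grip_width: 0.038
grasp_force: 20.0
```

```bash
python3 go.py 1 .443 -.375 .016 172; python3 -c "
from h import *;print(telemetry.get_obs()['qpos'].round(1))"
```

```text
[ 0.4461 -0.3721  0.1353] 165.16 row: [ 2.5 -3.5] 119.3 turn -0.1194
[-15.3  24.   65.2 101.2 -22.9  70.  131.3]
```

Call:
{"op": "arm_command", "data": {
  "series": "2.5 -3 25 0 255;0 0 30 0 255;0 0 30 0 255;0 0 24 0 255;0 0 10 0 255;0 0 3 0 255;0 0 0 0 130;0 0 0 0 130;0 0 0 0 120;0 0 -20 0 110;0 0 -30 0 110;0 0 -30 0 110;0 0 -30 0 110"
}}

```text
time_s: 16.18
tool_pos: [0.4451, -0.3731, 0.1272]
tool_rot: [180.0, 0.1, 165.5]
force: [0.7, -1.0, 0.4]
grip_width: 0.0491
grasp_force: 0.0
```

```bash
python3 -c "
from h import *;print(telemetry.get_obs()['qpos'].round(1),wrist_pose()[:3,3])
a=cams.read_camera('scene')[100:250,90:330];b=cams.read_camera('top')[130:280,200:440]
cv2.imwrite('pics/s3.png',cv2.resize(np.vstack([a,b]),None,fx=2,fy=2))"
```

```text
[-14.9  24.2  64.8 101.9 -23.5  68.9 132.3] [ 0.44512319 -0.37312541  0.12723744]
```

View pics/s3.png

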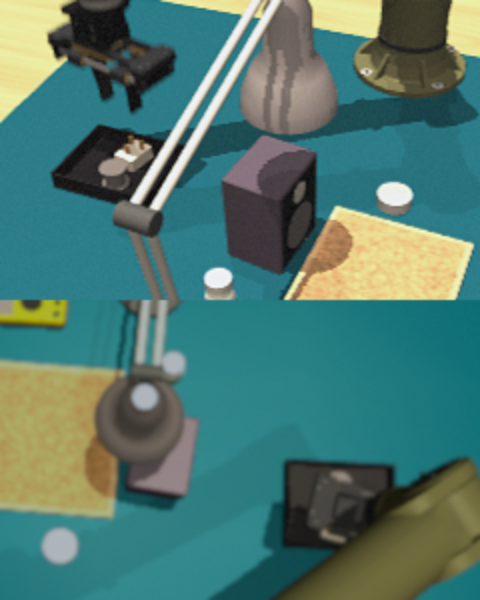

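```bash
python3 go.py 7 .531 -.258 .10 176.3; python3 -c "
from h import *;S=cam('scene');print(cast(S,[(487/2.5+40,225/2.5+60),(425/2.5+40,225/2.5+60),(548/2.5+40,222/2.5+60)],.28))"
```

```text
[ 0.4477 -0.3758  0.1309] 165.55 row: [-9.1 18.5] 4.4 turn -0.0268
[[ 0.56000515 -0.05178025  0.28      ]
 [ 0.57989296 -0.1095907   0.28      ]
 [ 0.53540781  0.00390297  0.28      ]]
```

Call:
{"op": "arm_command", "data": {
  "series": "-9.1 18.5 0 -0.0268 255;-9.1 18.5 0 -0.0268 255;-9.1 18.5 0 -0.0268 255;-9.1 18.5 4 -0.0268 255;-9.1 18.5 4 -0.0268 255;-9.1 18.5 10 -0.0268 255;-9.1 18.5 10 -0.0268 255;0 0 0 0 255"
}}

```text
time_s: 16.95
tool_pos: [0.5318, -0.2491, 0.0934]
tool_rot: [179.8, -0.2, 176.9]
force: [0.5, 0.9, -0.1]
grip_width: 0.0049
grasp_force: 0.0
```

```bash
python3 go.py 1 .531 -.258 .006 176.3; python3 -c "
from h import *;print(telemetry.get_obs()['qpos'].round(1))
a=cams.read_camera('scene')[70:270,90:330];b=cams.read_camera('top')[130:280,180:420]
cv2.imwrite('pics/s4.png',cv2.resize(np.vstack([a,b]),None,fx=1.7,fy=1.7))"
```

```text
[ 0.5318 -0.2491  0.0934] 176.85 row: [ 0.3 -9. ] 87.4 turn 0.0097
[-24.9  26.   59.2 102.5 -24.5  65.9 129.1]
```

View pics/s4.png

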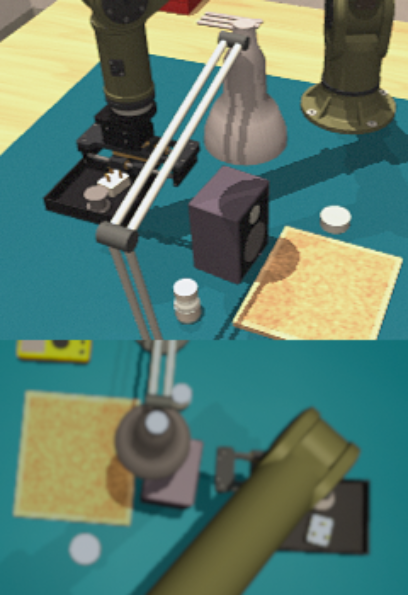

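Call:
{"op": "arm_command", "data": {
  "series": "0 -5 15 0.009 255;0 0 25 0 255;0 0 25 0 255;0 0 16 0 255;0 0 4 0 255;0 0 0 0 255;0 4 0 0 255;0 4 0 0 255;0 3 0 0 255;0 3 0 0 255;0 3 0 0 255"
}}

```text
time_s: 17.97
tool_pos: [0.5313, -0.2435, 0.0124]
tool_rot: [180.0, 0.1, 175.8]
force: [-0.2, 1.0, 0.0]
grip_width: 0.0007
grasp_force: 0.0
```

Call:
{"op": "arm_command", "data": {
  "series": "0 3 3 -0.008 255;0 3 1 0 255;0 3 0 0 255;0 3 0 0 255;0 0 0 0 255"
}}

```text
time_s: 18.38
tool_pos: [0.5316, -0.2317, 0.0077]
tool_rot: [180.0, -0.0, 176.3]
force: [-0.4, 0.4, 0.9]
grip_width: 0.0005
grasp_force: 0.0
```

Call:
{"op": "arm_command", "data": {
  "series": "0 2 0 0 255;0 2 0 0 255;0 2 0 0 255;0 2 0 0 255;0 0 0 0 255"
}}

```text
time_s: 18.8
tool_pos: [0.5322, -0.224, 0.0079]
tool_rot: [180.0, 0.0, 176.3]
force: [1.3, -2.6, 0.4]
grip_width: 0.0005
grasp_force: 0.0
```

Call:
{"op": "arm_command", "data": {
  "series": "0 2 0 0 255;0 2 0 0 255;0 2 0 0 255;0 2 0 0 255;0 0 0 0 255"
}}

```text
time_s: 19.22
tool_pos: [0.5325, -0.2155, 0.0078]
tool_rot: [180.0, -0.0, 176.3]
force: [0.3, -2.4, 0.7]
grip_width: 0.0005
grasp_force: 0.0
```

Call:
{"op": "arm_command", "data": {
  "series": "0 1.5 0 0 255;0 1.5 0 0 255;0 0 0 0 255"
}}

```text
time_s: 19.47
tool_pos: [0.5326, -0.2127, 0.0077]
tool_rot: [180.0, -0.0, 176.3]
force: [-0.4, -3.5, 1.2]
grip_width: 0.0002
grasp_force: 0.0
```

Call:
{"op": "arm_command", "data": {
  "series": "0 1.5 0 0 255;0 1.5 0 0 255;0 0 0 0 255"
}}

```text
time_s: 19.72
tool_pos: [0.5328, -0.2096, 0.0077]
tool_rot: [180.0, -0.0, 176.3]
force: [-0.2, -2.8, 1.4]
grip_width: 0.0004
grasp_force: 0.0
```

```bash
python3 -c "
from h import *
a=cams.read_camera('scene')[130:270,160:330];b=cams.read_camera('top')[145:265,180:350]
print(telemetry.get_obs()['force'].round(1))
cv2.imwrite('pics/s5.png',cv2.resize(a,None,fx=4,fy=4,interpolation=2))
cv2.imwrite('pics/t5.png',b)"
```

```text
[-0.3 -2.7  0.6]
```

Call:
{"op": "arm_command", "data": {
  "series": "0 1.5 0 0 255;0 1.5 0 0 255;0 0 0 0 255"
}}

```text
time_s: 20.07
tool_pos: [0.5331, -0.2066, 0.0077]
tool_rot: [180.0, -0.0, 176.3]
force: [0.6, -3.8, 1.4]
grip_width: 0.0003
grasp_force: 0.0
```

Call:
{"op": "arm_command", "data": {
  "series": "0 1.5 0 0 255;0 0 0 0 255;0 0 0 0 255"
}}

```text
time_s: 20.32
tool_pos: [0.5332, -0.2054, 0.0077]
tool_rot: [180.0, -0.0, 176.3]
force: [-1.0, -2.3, 1.5]
grip_width: 0.0004
grasp_force: 0.0
```

Call:
{"op": "arm_command", "data": {
  "series": "0 1.5 0 0 255;0 1 0 0 255;0 0 0 0 255"
}}

```text
time_s: 20.57
tool_pos: [0.5334, -0.2027, 0.0077]
tool_rot: [180.0, -0.0, 176.3]
force: [-0.0, -1.9, 1.2]
grip_width: 0.0006
grasp_force: 0.0
```

Call:
{"op": "arm_command", "data": {
  "series": "0 1.5 0 0 255;0 1 0 0 255;0 0 0 0 255"
}}

```text
time_s: 20.82
tool_pos: [0.5335, -0.2002, 0.0077]
tool_rot: [180.0, -0.0, 176.3]
force: [0.2, -2.2, 1.1]
grip_width: 0.0004
grasp_force: 0.0
```

```bash
python3 - <<'E'
from h import *
im=cams.read_camera("scene"); S=cam("scene"); cv2.imwrite("pics/s6.png",im)
hs=cv2.cvtColor(im,cv2.COLOR_BGR2HSV)
# speaker = purple/dark region: hue 140-179, sat>25, low value
for lo,hi in (((140,25,30),(179,90,72)),((140,25,73),(179,90,160)),((140,20,25),(179,90,160))):
    m=cv2.inRange(hs,np.array(lo),np.array(hi)); m[:150]=0; m[290:]=0; m[:,:170]=0; m[:,300:]=0
    m=cv2.morphologyEx(m,cv2.MORPH_CLOSE,np.ones((5,5)))
    cs,_=cv2.findContours(m,cv2.RETR_EXTERNAL,cv2.CHAIN_APPROX_NONE); c=max(cs,key=cv2.contourArea)
    a=cv2.approxPolyDP(cv2.convexHull(c),3,True)[:,0]; print(cv2.contourArea(c),a.tolist())
    print(cast(S,a,.15)[:,:2].round(3).tolist(),cast(S,a,0)[:,:2].round(3).tolist())
# predicted: front-bottom +x corner at board edge, upright
x=np.array([.0645,.998]);y=np.array([-.998,.0645]);st=np.array([.5745,.0835])-.11*x
for b in(-.0325,.0825): 
    for d,z in((0,0),(0,.15),(-.09,.15),(-.09,0)): p=st+b*y+d*x; print(b,d,z,proj(S,[*p,z]).round(1))
E
```

```text
1899.5 [[239, 173], [258, 181], [234, 237], [210, 226], [214, 182]]
[[0.489, -0.066], [0.506, -0.004], [0.722, 0.002], [0.707, -0.066], [0.549, -0.118]] [[0.313, -0.127], [0.333, -0.052], [0.596, -0.045], [0.578, -0.127], [0.385, -0.191]]
858.0 [[231, 168], [258, 179], [243, 204], [214, 191]]
[[0.475, -0.095], [0.498, -0.007], [0.607, -0.014], [0.584, -0.104]] [[0.295, -0.163], [0.323, -0.055], [0.457, -0.064], [0.428, -0.174]]
2037.5 [[231, 168], [258, 179], [234, 237], [209, 225], [214, 182]]
[[0.475, -0.095], [0.498, -0.007], [0.722, 0.002], [0.704, -0.069], [0.549, -0.118]] [[0.295, -0.163], [0.323, -0.055], [0.596, -0.045], [0.575, -0.131], [0.385, -0.191]]
-0.0325 0 0 [[239.  239.2]]
-0.0325 0 0.15 [[238.8 200.9]]
-0.0325 -0.09 0.15 [[207.6 192.3]]
-0.0325 -0.09 0 [[210.6 230.5]]
0.0825 0 0 [[253.3 213.1]]
0.0825 0 0.15 [[254.4 175.3]]
0.0825 -0.09 0.15 [[225.3 167.8]]
0.0825 -0.09 0 [[226.6 205.5]]
```

Call:
{"op": "arm_command", "data": {
  "series": "0 6 -4 0 255;0 12 -8 0 255;0 14 -10 0 255;0 10 -7 0 255;0 0 0 0 255;0 0 0 0 255;0 0 0 0 255;0 0 0 0 255;0 0 0 0 255;0 0 0 0 255"
}}

```text
time_s: 21.7
tool_pos: [0.5358, -0.1593, 0.0365]
tool_rot: [180.0, -0.1, 176.2]
force: [-0.3, 0.3, -0.1]
grip_width: 0.0006
grasp_force: 0.0
```

```bash
python3 -c "
from h import *
a=cams.read_camera('scene')[130:270,160:330];b=cams.read_camera('top')[145:265,180:350]
print(telemetry.get_obs()['force'].round(1),wrist_pose()[:3,3])
cv2.imwrite('pics/s7.png',cv2.resize(np.vstack([a,b]),None,fx=2.3,fy=2.3,interpolation=2))"
```

```text
[ 0.1  1.2 -0.1] [ 0.53591215 -0.15918056  0.03657828]
```

View pics/s7.png

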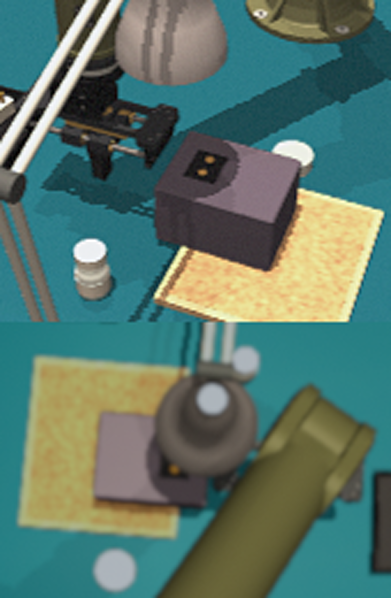

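Call:
{"op": "arm_command", "data": {
  "series": "0 -10 0 0 255;0 -20 0 0 255;0 -25 0 0 255;0 -25 -5 0 255;0 -15 -10 0 255;0 0 0 0 255;0 0 0 0 255"
}}

```text
time_s: 22.38
tool_pos: [0.5302, -0.2548, 0.0525]
tool_rot: [180.0, 0.1, 176.1]
force: [0.8, 0.8, -1.2]
grip_width: 0.0001
grasp_force: 0.0
```

```bash
python3 - <<'E'
from h import *
im=cams.read_camera("scene"); S=cam("scene"); cv2.imwrite("pics/s8.png",im); tp=cams.read_camera("top");T=cam("top"); cv2.imwrite("pics/t8.png",tp)
x=np.array([.0645,.998]);y=np.array([-.998,.0645]);bc=np.array([.5745,.0835])
def rep(C,a,z):
    P=cast(C,a,z)[:,:2]; print("px",a.tolist(),"board xy mm",np.c_[(P-bc)@x,(P-bc)@y].round(3).tolist())
    n=len(P)
    print("  edges",[(round(float(np.degrees(np.arctan2(*(P[(i+1)%n]-P[i])[::-1]))),1),round(float(np.linalg.norm(P[(i+1)%n]-P[i])),3)) for i in range(n)])
for im_,C,lo,hi,roi,z in((im,S,(140,20,73),(179,90,170),(170,310,170,290),.102),(im,S,(140,20,25),(179,90,170),(170,310,170,290),.102),(tp,T,(150,15,60),(179,90,200),(180,300,145,265),.102)):
    hs=cv2.cvtColor(im_,cv2.COLOR_BGR2HSV); m=cv2.inRange(hs,np.array(lo),np.array(hi)); k=np.zeros_like(m); k[roi[2]:roi[3],roi[0]:roi[1]]=1; m*=k
    m=cv2.morphologyEx(m,cv2.MORPH_CLOSE,np.ones((5,5)))
    c=max(cv2.findContours(m,cv2.RETR_EXTERNAL,cv2.CHAIN_APPROX_NONE)[0],key=cv2.contourArea)
    rep(C,cv2.approxPolyDP(cv2.convexHull(c),3,True)[:,0],z)
E
```

```text
px [[228, 211], [243, 188], [290, 201], [278, 226]] board xy mm [[-0.142, -0.033], [-0.14, 0.071], [0.003, 0.069], [0.002, -0.035]]
  edges [(175.3, 0.104), (85.7, 0.143), (-4.4, 0.104), (-94.5, 0.144)]
px [[243, 187], [290, 201], [287, 221], [275, 247], [229, 233], [228, 211]] board xy mm [[-0.142, 0.075], [0.003, 0.069], [0.018, -0.009], [0.017, -0.105], [-0.107, -0.105], [-0.142, -0.033]]
  edges [(84.1, 0.145), (7.4, 0.079), (-4.4, 0.097), (-93.7, 0.124), (-158.0, 0.08), (176.3, 0.108)]
px [[225, 186], [245, 187], [268, 213], [268, 223], [223, 221]] board xy mm [[-0.005, -0.026], [-0.066, -0.028], [-0.141, 0.045], [-0.144, 0.075], [-0.008, 0.08]]
  edges [(-92.0, 0.061), (-137.8, 0.105), (-179.4, 0.03), (88.3, 0.135), (-1.9, 0.106)]
```

```bash
python3 go.py 13 .457 -.18 .06 86.3
```

```text
[ 0.5304 -0.252   0.0515] 176.35 row: [ 8.8 -0.6] -0.7 turn 0.1209
```

Call:
{"op": "arm_command", "data": {
  "series": "8.8 -0.6 -1 0.121 255;8.8 -0.6 -1 0.121 255;8.8 -0.6 -1 0.121 255;8.8 -0.6 -1 0.121 255;8.8 -0.6 -1 0.121 255;8.8 -0.6 -1 0.121 255;8.8 -0.6 -1 0.121 255;8.8 -0.6 -1 0.121 255;8.8 -0.6 -1 0.121 255;8.8 -0.6 -1 0.121 255;8.8 -0.6 -1 0.121 255;8.8 -0.6 -1 0.121 255;8.8 -0.6 -1 0.121 255;0 0 0 0 255;0 0 0 0 255"
}}

```text
time_s: 23.73
tool_pos: [0.453, -0.1833, 0.0646]
tool_rot: [-180.0, -0.1, 86.6]
force: [0.4, -0.5, -0.2]
grip_width: 0.0001
grasp_force: 0.0
```

```bash
python3 go.py 5 .455 -.12 .012 86.3; python3 -c "
from h import *;print(telemetry.get_obs()['qpos'].round(1))"
```

```text
[ 0.453  -0.1833  0.0646] 86.57 row: [12.7 -0.4] 10.5 turn 0.0009
[-44.   15.2  70.3 117.7 -17.   58.3  31.4]
```

Call:
{"op": "arm_command", "data": {
  "series": "10 0 0 0 255;12 0 5 0.004 255;12 0 12 0 255;12 0 16 0 255;12 0 12 0 255;0 0 6 0 255;0 0 0 0 255"
}}

```text
time_s: 24.32
tool_pos: [0.4553, -0.1268, 0.0121]
tool_rot: [-179.8, 0.0, 86.1]
force: [-0.4, -0.7, 0.3]
grip_width: 0.0004
grasp_force: 0.0
```

```bash
python3 go.py 5 .455 -.095 .012 86.3; python3 -c "
from h import *;print(telemetry.get_obs()['qpos'].round(1))"
```

```text
[ 0.4553 -0.1268  0.0121] 86.06 row: [ 6.3 -0.5] 0.0 turn -0.0008
[-46.   18.8  65.3 121.8 -21.6  52.3  27.8]
```

Call:
{"op": "arm_command", "data": {
  "series": "5 0 0 0 255;5 0 0 0 255;5 0 0 0 255;5 0 0 0 255;4 0 0 0 255;4 0 0 0 255;4 0 0 0 255;3 0 0 0 255;3 0 0 0 255;0 0 0 0 255"
}}

```text
time_s: 25.15
tool_pos: [0.4592, -0.0896, 0.0139]
tool_rot: [-180.0, -0.0, 85.9]
force: [-0.6, -1.6, 0.1]
grip_width: 0.0003
grasp_force: 0.8
```

Call:
{"op": "arm_command", "data": {
  "series": "4 -0.5 0 -0.004 255;4 -0.5 0 0 255;4 -0.5 0 0 255;4 -0.5 0 0 255;4 -0.5 0 0 255;0 0 0 0 255"
}}

```text
time_s: 25.65
tool_pos: [0.4582, -0.0681, 0.0138]
tool_rot: [-180.0, -0.1, 86.2]
force: [0.1, -1.3, 1.4]
grip_width: 0.0003
grasp_force: 0.0
```

Call:
{"op": "arm_command", "data": {
  "series": "4 -0.5 0 0 255;4 -0.5 0 0 255;3 -0.5 0 0 255;0 0 0 0 255;0 0 0 0 255"
}}

```text
time_s: 26.07
tool_pos: [0.4575, -0.0574, 0.0138]
tool_rot: [-180.0, -0.1, 86.2]
force: [0.0, -0.5, -0.3]
grip_width: 0.0008
grasp_force: 0.0
```

```bash
cat > m.py <<'E'
from h import *
im=cams.read_camera("scene"); S=cam("scene"); tp=cams.read_camera("top");T=cam("top")
x=np.array([.0645,.998]);y=np.array([-.998,.0645]);bc=np.array([.5745,.0835])
for im_,C,lo,hi,roi in((im,S,(140,20,73),(179,90,170),(170,330,170,290)),(tp,T,(150,15,60),(179,90,200),(180,300,145,265))):
    hs=cv2.cvtColor(im_,cv2.COLOR_BGR2HSV); m=cv2.inRange(hs,np.array(lo),np.array(hi)); k=np.zeros_like(m); k[roi[2]:roi[3],roi[0]:roi[1]]=1; m*=k
    m=cv2.morphologyEx(m,cv2.MORPH_CLOSE,np.ones((5,5)))
    c=max(cv2.findContours(m,cv2.RETR_EXTERNAL,cv2.CHAIN_APPROX_NONE)[0],key=cv2.contourArea)
    a=cv2.approxPolyDP(cv2.convexHull(c),3,True)[:,0]; P=cast(C,a,.102)[:,:2]; n=len(P)
    print(np.c_[(P-bc)@x,(P-bc)@y].round(3).tolist(),[(round(float(np.degrees(np.arctan2(*(P[(i+1)%n]-P[i])[::-1]))),1),round(float(np.linalg.norm(P[(i+1)%n]-P[i])),3)) for i in range(n)])
E
python3 m.py; python3 -c "
from h import *;print(telemetry.get_obs()['qpos'].round(1))"
```

```text
[[-0.11, -0.032], [-0.105, 0.076], [0.038, 0.07], [0.035, -0.037]] [(173.6, 0.108), (84.1, 0.142), (-5.1, 0.107), (-95.4, 0.145)]
[[0.026, -0.03], [-0.069, -0.025], [-0.107, 0.036], [-0.099, 0.082], [0.031, 0.074]] [(-96.6, 0.095), (-151.6, 0.072), (165.9, 0.047), (83.0, 0.131), (-6.8, 0.104)]
[-56.1  16.1  66.3 123.4 -19.   51.6  17.6]
```

Call:
{"op": "arm_command", "data": {
  "series": "-5 0 0 0 255;-10 0 0 0 255;-10 0 0 0 255;-10 0 0 0 255;-8 0 0 0 255;0 0 -10 0 255;0 0 -10 0 255;0 0 0 0 255;0 0 0 0 255;0 0 0 0 255"
}}

```text
time_s: 27.0
tool_pos: [0.4543, -0.1013, 0.0335]
tool_rot: [-180.0, -0.0, 86.1]
force: [0.9, 0.6, 0.2]
grip_width: 0.0005
grasp_force: 0.0
```

```bash
python3 m.py; python3 -c "
from h import *;print(telemetry.get_obs()['qpos'].round(1),telemetry.get_obs()['force'])
print(env.sign_off())"
```

```text
[[-0.11, -0.032], [-0.102, 0.077], [0.038, 0.07], [0.035, -0.037]] [(172.2, 0.109), (83.6, 0.14), (-5.1, 0.107), (-95.4, 0.145)]
[[0.029, -0.027], [-0.069, -0.025], [-0.107, 0.036], [-0.108, 0.081], [0.028, 0.077]] [(-94.5, 0.098), (-151.6, 0.072), (177.0, 0.045), (84.6, 0.136), (-3.4, 0.104)]
[-52.2  13.7  67.4 122.1 -15.7  53.7  20.3] [0.07734926 0.08065477 0.33875343]
the job is handed in; nothing more can be done
None
```

Job handed in at about 27 s: the reel and plug are in the tray, and the speaker lies on its grille on the board, about 2° out of square and inside the board's sides; it had landed about 30 mm over the stop edge, so I pushed it on with the gripper's body, and I steered clear of the lamp, jar, meter and tin but did not re-measure them at the end.

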